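# Load the dry cabinet, shut it and set the air damper

## Task

Lay the blue card box that stands at the front right flat in the open tray of the dry-storage cabinet and let go of it, then push the tray fully shut. Then throw the black-knobbed damper lever, under the fan hood, across into the notch marked with the yellow dot and leave it clicked in there. Leave the other things on the bench where they stand.

Things in the scene. Friction and masses are not known exactly. Their poses are not given: they have to be found in the camera images.
- blue_box: Blue card box with a pale label, 72 x 51 x 35 mm (x, y, z), 0.12 kg, loose on the bench front right of the cabinet (not the like box lying on a red one at the back); origin at the centre of its underside, z up. Grasp it across its 51 mm (its y).
- dry_cabinet: White dry-storage cabinet, fixed to the bench, 260 mm deep (x) by 250 mm wide (y); origin at the centre of its underside, +x points into it, away from the robot, z up. Front face at x = -130 mm; flat metal deck on top at z = 90 mm, carrying the lever. At the back (x 80 to 130 mm, y -75 to 75 mm) an upright duct carries the fan hood.
- hood_edge (a point): Middle of the lower front edge of the white fan hood, 285 mm above the bench; axes as the cabinet's. The hood runs 125 mm to either side (y), 180 mm back (+x) and 65 mm up from here. It hangs over the lever, so the knob can be reached only with the tool tilted about 30 to 45 degrees from vertical, coming from the front over the deck.
- tray (a joint): Opening of the grey tray with white front: 0 = fully shut, grows as it slides out toward the robot (the cabinet's -x), at most 0.12 m. About 1.5 N of friction, no spring, no latch; it stops at 0.
- tray_in (a point): Centre of the tray's inner floor, 12 mm above the bench, moving with the tray; axes as the cabinet's. Inside, the tray is 113 mm (x) by 188 mm (y); its walls rise to 50 mm above the bench, its front panel to 72 mm. Shut, it goes under the cabinet's roof, whose underside is at z = 76 mm.
- tray_front (a point): Point on the outer face of the tray's front panel, at mid width, 40 mm above the bench (panel 206 mm wide, z from 6 to 72 mm, upright). Push here toward the cabinet's +x to shut the tray; shut, this face still stands 22 mm proud of the cabinet's front face.
- damper (a joint): Angle of the damper lever (rad) about an upright axis, counter-clockwise from above positive: growing values carry the knob to the cabinet's -y (seen from the robot, left to right). Four spring detents: 0 (start, no dot, farthest left), 0.36, 0.72, 1.08, a dot before each of the last three. It takes 4 to 12 N at the knob between notches; past half way the spring pulls the lever into the nearest one.
- damper_pivot (a point): Point on the lever's upright pivot axis, at deck height (cabinet x = 40 mm, y = 0, z = 90 mm); axes as the cabinet's.
- damper_knob (a point): Point on the axis of the lever's black knob, an upright post 22 mm across from z = 115 to 158 mm above the bench, 85 mm from the pivot; this point is at z = 140 mm. The flat steel arm under it (z 103 to 109 mm) ends 112 mm from the pivot, over a dark notched quadrant standing 9 mm above the deck.
- damper_pointer (a point): Point just ahead of the arm's end, on its centre line, 124 mm from the pivot, at deck height; it stands over a dot when the lever is in that dot's notch.
- yellow_mark: Yellow dot, 13 mm across and 3 mm high, fixed on the deck 124 mm from the pivot, in front of the notch to be used; two like dots in grey mark the other two notches. Which notch has the yellow dot changes. Origin at its underside's centre.
- red_box: Bystander: red card box, 102 x 64 x 45 mm, loose, right of the cabinet; origin at the centre of its underside.
- egg_cup: Bystander: white egg cup, 49 mm across, 62 mm high, loose, at the far right; origin at the centre of its underside.
- grey_mill: Bystander: shaker with grey filling, 44 mm across, 90 mm high, loose, left of the cabinet; origin at the centre of its underside.
- white_mill: Bystander: shaker with white filling, 44 mm across, 90 mm high, loose, left of the cabinet; origin at the centre of its underside.
Not all that is in view belongs to the job. Several things look just like the blue_box: the one meant starts nearest to the robot's base.

How it is judged:
On the way, in this order (a step that is already met when the one before it is completed fails the run):
1. the blue box lies flat in the tray, let go and at rest (x of blue_box in the frame of tray_in between -0.045 and 0.045 m and y of blue_box in the frame of tray_in between -0.075 and 0.075 m and z of blue_box in the frame of tray_in between -0.006 and 0.008 m and angle between blue_box's own z axis and vertical below 0.12 rad and contact force between the fingers and blue_box below 0.1 N and linear speed of blue_box below 0.02 m/s), for 0.2 s.
2. the tray is fully shut (within 5 mm), the box inside (value of joint tray below 0.005 m and x of blue_box in the frame of tray_in between -0.045 and 0.045 m and y of blue_box in the frame of tray_in between -0.075 and 0.075 m and z of blue_box in the frame of tray_in between -0.006 and 0.008 m and angle between blue_box's own z axis and vertical below 0.12 rad), for 0.2 s.
3. the damper lever is in the notch with the yellow dot (horizontal distance between damper_pointer and yellow_mark below 0.007 m and value of joint tray below 0.005 m), for 0.3 s.
At the end, for the whole second after the job is handed in: The blue box lies flat in the tray, the tray is shut to within 5 mm, and the damper lever rests in the notch with the yellow dot (its pointer within 7 mm of the dot's centre, seen from above) (all of step 3 and x of blue_box in the frame of tray_in between -0.045 and 0.045 m and y of blue_box in the frame of tray_in between -0.075 and 0.075 m and z of blue_box in the frame of tray_in between -0.006 and 0.008 m and angle between blue_box's own z axis and vertical below 0.12 rad and velocity of joint damper between -0.05 and 0.05 rad/s); the robot touches nothing.
It fails at once if the red box is pushed more than 30 mm from its place or knocked over (distance of red_box from where it was at the start of the episode above 0.03 m or angle between red_box's own z axis and vertical above 0.5 rad).
It fails at once if the egg cup is pushed more than 30 mm from its place or knocked over (distance of egg_cup from where it was at the start of the episode above 0.03 m or angle between egg_cup's own z axis and vertical above 0.5 rad).
It fails at once if the grey shaker is pushed more than 30 mm from its place or knocked over (distance of grey_mill from where it was at the start of the episode above 0.03 m or angle between grey_mill's own z axis and vertical above 0.5 rad).
It fails at once if the white shaker is pushed more than 30 mm from its place or knocked over (distance of white_mill from where it was at the start of the episode above 0.03 m or angle between white_mill's own z axis and vertical above 0.5 rad).
It also fails if it takes over 61 s, if anything falls off the work surface, if the arm or the gripper's body presses on something with over 40 N, if the wrist force passes 120 N, or if a joint passes its speed limit or range.

## Robot

A 6-joint arm with a two-finger parallel gripper is mounted at the origin on a cart in front of the work surface, level with it; the furniture and walls round the work are solid. World frame = base frame: x ahead of the robot, y to its left, z up, the work surface at z = 0. Lengths are in m, angles in rad, forces in N, time in s.
With the tool pointing down it reaches from about 0.375 to 0.9 m from the base axis. Payload 3.1 kg.
Tool frame: the origin (TCP) lies on the centre line of the jaws, within the pads' length; the fingertips stand 11 mm ahead of it and the grasp point (between the pads) lies 8 mm behind it; x points along the fingers, y is the direction in which the jaws open and shut, and the axes are right-handed (so a half turn about x gives the same grasp; the last joint's range is limited). The gripper opens to 87 mm and grips with 3 to 60 N. Pads are 19 mm wide; open, the fingers measure 117 mm over their backs; the gripper's body (75 mm by 190 mm) begins 51 mm behind the grasp point.
Start: joints at [1.085, 0.527, 1.433, -0, 1.181, -0.178], TCP at [0.189, 0.596, 0.234] pointing down, gripper open.
Joint ranges: [-3.08, 3.08], [-0.75, 2.2], [0.22, 2.44], [-1.43, 4.57], [0, 2.65], [-2.85, 2.85]. Speed limits (rad/s): [2.79, 2.79, 3.14, 3.14, 3.14, 3.14].

## Interface

Orientations are given as a unit quaternion [x, y, z, w].
In Python, from rig import robot, camera, camera_info gives the robot as it stands.
- The arm moves only by the shell command python3 -m inch 'ROWS' [FORCE]. ROWS is JSON, a list that holds one entry, the list of rows, each a list of 5 numbers: the shift along the tool's x, y, z in cm, then the turn about the tool's x in rad, then the opening, from 0 (shut) to 1 (fully open). A call has 1 to 8 rows; each row shifts and turns the pose as measured when the row begins, along the tool's axes as they then stand; what a row does not reach is not made up. A row lasts 1/12 s, in which the tool goes at most 41.7 mm and 7.16 degrees, less where a joint would pass 70% of its speed; a pose out of reach is approached as far as the arm can. A call with a gripper value outside its range is refused whole. The fingers move at their own pace and stop on an object; FORCE is the grip in N (left out, the last holds). Time passes only in rows, so rows that do not move let the fingers close. It gives the time, the measured TCP pose, the force and the opening at its end, in the units of the state.
- robot.get_obs(): the state, without advancing time (a new reading comes with each control period).
- camera(name): name is "scene" or "top"; returns the picture (400x640x3 uint8, red, green, blue); there is no depth.
- camera_info(name): a dict with "camera_matrix" (3x3 intrinsics, pixels), "rvec" (rotation vector, rad) and "tvec" (3), from world to camera coordinates, as OpenCV has them. Camera axes: x right, y down, z forward; pixel columns grow to the right and rows downward; lengths in m; the calibration is good to about 2 mm. A picture is of the moment at which its call begins. camera_info takes no time and is no camera call.
- robot.hand_in(): hands the job in, once; it reports no verdict.
The state is a dict: "time": time; "q": joint angles; "joint_velocities": joint speeds; "joint_torque": joint torques, N m; "position": TCP position; "tool_rot": TCP orientation; "ft_force": force on the tool from outside, world axes, zero at the start; "moment": the same for the moment, N m; "grip_width": finger opening in m.
Only numpy, scipy, OpenCV 4.12 (cv2) and the standard library are available. Lean on these libraries where they do the work, as an engineer would, in place of code of your own. Each camera call takes 0.05 s, during which the arm holds its last target. There are 200 camera calls.

## Working session

There is one attempt and no reset: what is moved stays moved. The work goes in short steps, Python scripts to look and compute and a shell command to move; the robot and the scene stay as the last step left them, time stands still between calls to the robot, and variables do not carry over. Pictures are saved under pics/ and viewed, about 8 in all and at most 12, crops included, and the job is handed in when it is done.

```bash
ls; mkdir -p pics; python3 - <<'E'
from rig import robot,camera,camera_info
import cv2,numpy as np
for n in("scene","top"):
    im=camera(n); cv2.imwrite(f"pics/{n}0.png",im[:,:,::-1])
    ci=camera_info(n); K=np.array(ci["camera_matrix"]);R=cv2.Rodrigues(np.array(ci["rvec"],float))[0];t=np.array(ci["tvec"]).ravel()
    print(n,K.round(1).tolist(),(-R.T@t).round(3),R.round(3).tolist())
o=robot.get_obs();print(o)
E
```

```text
pics
scene [[506.2, 0.0, 324.3], [0.0, 506.2, 212.1], [0.0, 0.0, 1.0]] [-0.176 -1.397  0.974] [[0.881, -0.472, 0.023], [-0.198, -0.414, -0.888], [0.429, 0.778, -0.459]]
top [[370.9, 0.0, 318.7], [0.0, 370.9, 195.3], [0.0, 0.0, 1.0]] [-0.048 -0.062  1.578] [[0.065, -0.998, 0.01], [-0.905, -0.064, -0.42], [0.419, 0.018, -0.908]]
{'time': 0.1, 'q': array([ 1.08550262e+00,  5.28391985e-01,  1.43374448e+00, -2.38479295e-05,
        1.18141395e+00, -1.78512116e-01]), 'joint_velocities': array([-0.00131992, -0.00064412, -0.00404143, -0.00141438,  0.00186901,
       -0.0004979 ]), 'joint_torque': array([ 2.02911592e-04, -4.40987778e+01, -1.77151966e+01,  6.35267026e-02,
        5.33903867e-02, -3.30845376e-05]), 'position': array([0.18843269, 0.59525899, 0.23266738]), 'tool_rot': array([ 0.10737868,  0.69902274, -0.10869255,  0.6985864 ]), 'ft_force': array([ 0.24482141,  0.09559738, -0.15492434]), 'moment': array([-0.02473514,  0.02452371, -0.03080489]), 'grip_width': 0.08700266567862498}
```

View pics/scene0.png

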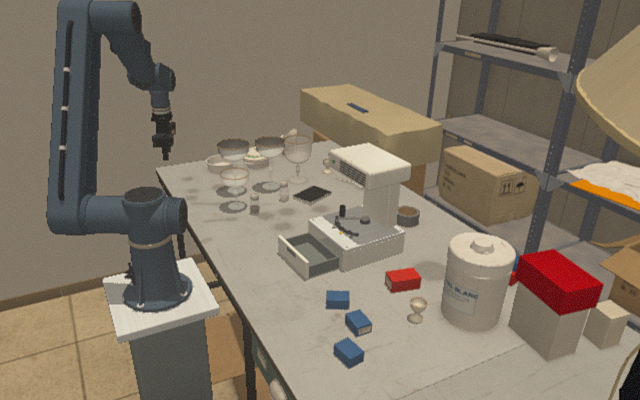

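View pics/top0.png

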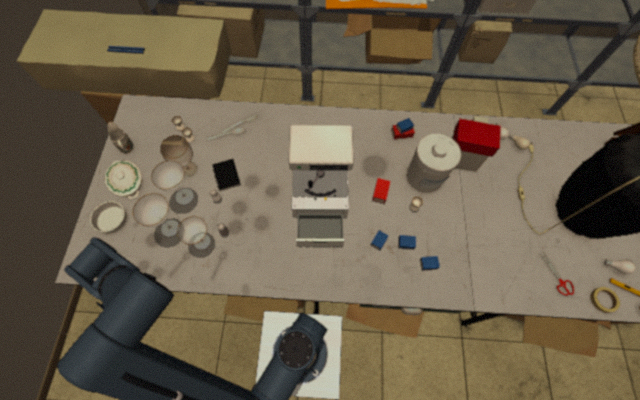

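Scene: three blue boxes right of the tray. In the top view they are at (379,240), (407,242) and (430,263), and the first is nearest the base. The tray is open at (320,230), the cabinet is at (320,175), and the lever is under the hood. I'll crop and upscale for measuring.

```bash
cat > h.py <<'E'
import cv2,numpy as np
from rig import robot,camera,camera_info
def cam(n):
    c=camera_info(n);return np.array(c["camera_matrix"],float),np.array(c["rvec"],float).ravel(),np.array(c["tvec"],float).ravel()
def ray(n,px):
    K,r,t=cam(n);R=cv2.Rodrigues(r)[0];d=R.T@np.linalg.inv(K)@np.array([px[0],px[1],1.]);return -R.T@t,d
def plane(n,px,z):
    o,d=ray(n,px);return o+d*(z-o[2])/d[2]
def proj(n,P):
    K,r,t=cam(n);return cv2.projectPoints(np.array(P,float).reshape(-1,3),r,t,K,None)[0].reshape(-1,2)
def grab(n,k=4): return np.mean([camera(n).astype(float) for _ in range(k)],0).astype(np.uint8)
def crop(im,x,y,w,h,s,name):
    cv2.imwrite(name,cv2.resize(im[y:y+h,x:x+w,::-1],None,fx=s,fy=s,interpolation=cv2.INTER_CUBIC))
E
python3 - <<'E'
from h import *
T=grab("top");S=grab("scene")
np.save("T.npy",T);np.save("S.npy",S)
a=cv2.resize(T[115:285,285:445],None,fx=5,fy=5,interpolation=cv2.INTER_CUBIC)[:600]
crop(T,285,145,160,120,5,"pics/tc.png")
crop(S,270,190,160,120,5,"pics/sc.png")
for n,I in(("top",T),("scene",S)):
    hsv=cv2.cvtColor(I,cv2.COLOR_RGB2HSV)
    for nm,m in(("blue",cv2.inRange(hsv,(95,110,40),(125,255,255))),("yel",cv2.inRange(hsv,(20,130,120),(35,255,255))),("red",cv2.inRange(hsv,(0,170,80),(6,255,255)))):
        for c in cv2.findContours(m,0,1)[0]:
            M=cv2.moments(c)
            if 2<M["m00"]<1500:
                p=(M["m10"]/M["m00"],M["m01"]/M["m00"]);print(n,nm,M["m00"],np.round(p,1),plane(n,p,.03).round(3),np.round(cv2.minAreaRect(c)[1:][0],1),round(cv2.minAreaRect(c)[2],1))
E
```

```text
top blue 143.5 [429.9 262.5] [ 0.386 -0.524  0.03 ] [11.  15.4] 82.9
top blue 141.5 [406.9 241.6] [ 0.473 -0.429  0.03 ] [11. 14.] 90.0
top blue 115.5 [379.4 239.3] [ 0.475 -0.309  0.03 ] [ 9.6 13.9] 31.0
top blue 91.5 [405.4 124.6] [ 1.092 -0.443  0.03 ] [ 9.4 12.5] 63.4
top blue 3.5 [139.8  50.3] [1.487 1.023 0.03 ] [4. 2.] -0.0
top blue 3.5 [121.6  49.1] [1.488 1.126 0.03 ] [2. 6.] 90.0
top yel 398.0 [606.1 299.2] [ 0.282 -1.238  0.03 ] [26.6 20. ] 56.3
top yel 61.0 [624.8 286.4] [ 0.34 -1.33  0.03] [31.3  3.6] 25.0
top red 38.0 [562.8 284.8] [ 0.329 -1.072  0.03 ] [18.5 11.3] 61.4
top red 223.0 [381.3 189. ] [ 0.721 -0.319  0.03 ] [12.6 19.9] 14.0
top red 19.5 [467.6 136.9] [ 1.04 -0.75  0.03] [6. 7.] 90.0
top red 7.5 [478.5 134.1] [ 1.061 -0.807  0.03 ] [5.7 8.5] 45.0
top red 9.0 [461.6 133.2] [ 1.06  -0.722  0.03 ] [7.2 3.6] 26.6
top red 27.0 [408.8 132.1] [ 1.048 -0.458  0.03 ] [ 4.1 10.7] 76.0
top red 37.0 [396.1 131. ] [ 1.049 -0.395  0.03 ] [11.4  5. ] 56.3
top red 275.0 [484.7 129.9] [ 1.089 -0.841  0.03 ] [43.7 22.9] 9.9
scene blue 6.0 [367.1 320.4] [ 0.497 -0.448  0.03 ] [7.8 3.4] 53.1
scene blue 13.0 [515.4 262.7] [ 1.124 -0.418  0.03 ] [ 1.9 14.3] 14.0
scene red 2.5 [558.5 311.1] [ 1.036 -0.67   0.03 ] [1.9 4.1] 71.6
scene red 4.5 [567.9 303.5] [ 1.093 -0.657  0.03 ] [3. 4.] 90.0
scene red 5.5 [557.5 305.2] [ 1.057 -0.648  0.03 ] [6.7 2.7] 63.4
scene red 10.0 [546.2 298.8] [ 1.052 -0.61   0.03 ] [17.4  8.7] 55.0
scene red 4.5 [531.1 288. ] [ 1.055 -0.548  0.03 ] [7.2 8.5] 63.4
scene red 2.5 [557.1 286.2] [ 1.139 -0.579  0.03 ] [8.5 3.5] 45.0
scene red 2.5 [519.9 272.9] [ 1.09 -0.47  0.03] [2.1 2.8] 45.0
scene red 53.5 [512.9 278.6] [ 1.043 -0.484  0.03 ] [ 9.2 12.7] 45.0
scene red 533.0 [404.  279.1] [ 0.717 -0.326  0.03 ] [20.5 32.3] 81.3
```

View pics/tc.png

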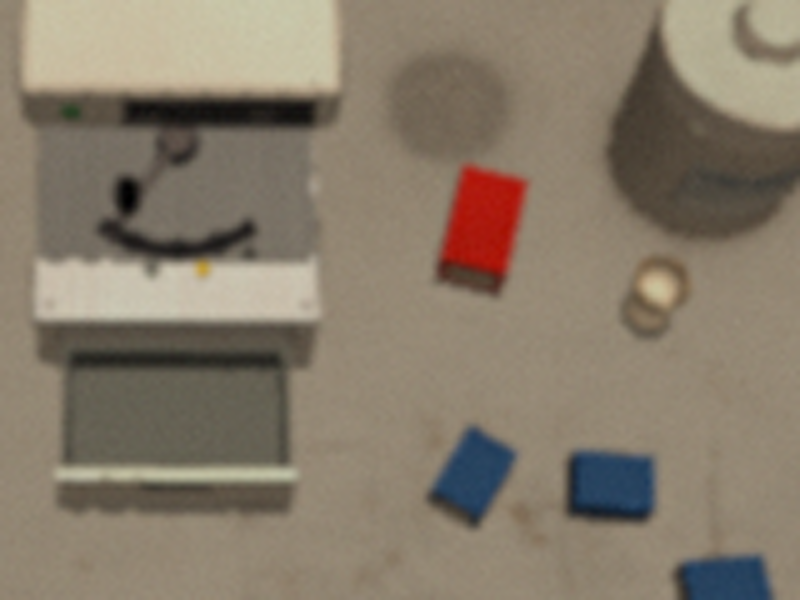

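View pics/sc.png

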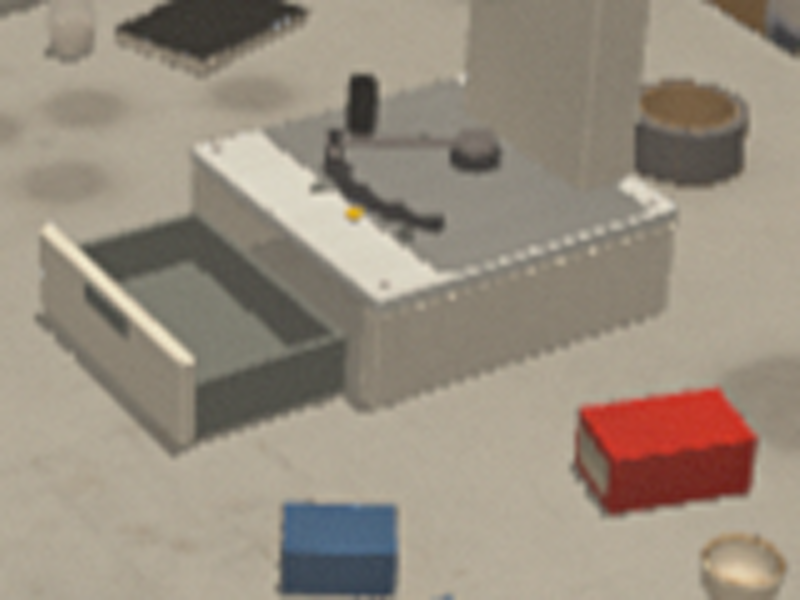

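Top crop: the yellow dot (203,268) lies between two grey dots at (152,268) and (250,255), so it is the middle one, at 0.72 rad. The target blue box's top corners are about (474,428), (516,455), (474,515) and (432,490). The cabinet's front top edge runs (35,322) to (320,320), and the tray panel's top edge runs (55,472) to (298,472).

```bash
python3 - <<'E'
from h import *
T=np.load("T.npy");S=np.load("S.npy")
t=lambda x,y:((x+.5)/5+285-.5,(y+.5)/5+145-.5)
s=lambda x,y:((x+.5)/5+270-.5,(y+.5)/5+190-.5)
def P(l,n,f,pts,z):
    for p in pts: print(l,n,p,plane(n,f(*p),z).round(4))
P("boxtop","top",t,[(474,428),(516,455),(475,515),(432,490)],.035)
P("boxtop","scene",s,[(283,504),(396,506),(397,556),(283,552)],.035)
P("boxbot","scene",s,[(282,592),(396,594)],0)
P("cabfront top","top",t,[(35,322),(320,320)],.09)
P("cabfront top","scene",s,[(193,152),(380,303),(678,213)],.09)
P("cab bot FR","scene",s,[(365,410),(665,312)],0)
P("panel top (outer)","top",t,[(55,478),(298,476)],.072)
P("panel top","scene",s,[(40,232),(192,363),(52,222),(196,355)],.072)
P("yel","top",t,[(203,268)],.093);P("yel","scene",s,[(355,213)],.093)
P("grey","top",t,[(152,268),(250,255)],.093);P("grey","scene",s,[(320,186),(404,238)],.093)
P("pivot hub?","top",t,[(180,143)],.11)
P("knob top","scene",s,[(363,82)],.158);P("knob","top",t,[(128,186)],.158)
hsv=cv2.cvtColor(T,cv2.COLOR_RGB2HSV)
m=cv2.inRange(hsv,(95,110,40),(125,255,255));m[:, :370]=0;m[:,393:]=0;m[:230]=0;m[252:]=0
print(hsv[228:252,368:392,2])
E
```

```text
boxtop top (474, 428) [ 0.5155 -0.3085  0.035 ]
boxtop top (516, 455) [ 0.493  -0.3451  0.035 ]
boxtop top (475, 515) [ 0.4361 -0.3091  0.035 ]
boxtop top (432, 490) [ 0.456  -0.2719  0.035 ]
boxtop scene (283, 504) [ 0.4569 -0.2741  0.035 ]
boxtop scene (396, 506) [ 0.5191 -0.3072  0.035 ]
boxtop scene (397, 556) [ 0.4938 -0.3512  0.035 ]
boxtop scene (283, 552) [ 0.4338 -0.317   0.035 ]
boxbot scene (282, 592) [ 0.4369 -0.3118 -0.    ]
boxbot scene (396, 594) [ 0.4987 -0.3448  0.    ]
cabfront top top (35, 322) [0.5665 0.081  0.09  ]
cabfront top top (320, 320) [ 0.5856 -0.166   0.09  ]
cabfront top scene (193, 152) [0.5674 0.0733 0.09  ]
cabfront top scene (380, 303) [ 0.5845 -0.1709  0.09  ]
cabfront top scene (678, 213) [ 0.8377 -0.1588  0.09  ]
cab bot FR scene (365, 410) [ 0.5821 -0.1622  0.    ]
cab bot FR scene (665, 312) [ 0.8439 -0.1489  0.    ]
panel top (outer) top (55, 478) [0.4326 0.0522 0.072 ]
panel top (outer) top (298, 476) [ 0.4485 -0.1532  0.072 ]
panel top scene (40, 232) [0.4311 0.043  0.072 ]
panel top scene (192, 363) [ 0.452  -0.1564  0.072 ]
panel top scene
[... 2234 characters left out ...]
34 110  82  67  63  57  69  83  92  94  95 100  93  93  97 131 142
  145 144 137 136 138 140]
 [139 140 133 113  97  85  70  63  62  70  80  88  91  90  92 118 141 144
  140 136 132 128 132 136]
 [141 137 138 134 129 111  93  83  72  61  62  72  79  84 102 134 144 148
  144 135 128 129 127 133]
 [140 142 142 144 142 136 120 106  92  78  64  54  65  88 126 145 147 146
  146 139 131 129 128 135]
 [139 140 142 143 147 146 140 131 120 105  84  60  71 119 145 147 147 149
  148 144 138 131 131 136]
 [143 145 142 144 143 148 151 147 140 133 113  99 105 133 150 152 150 148
  147 143 141 138 136 136]
 [144 139 143 144 145 144 148 147 147 150 142 136 141 146 149 148 146 148
  145 145 142 137 135 138]]
```

The two views agree to about 4 mm: box at (0.4755, -0.3105) with its long axis at -30°, cabinet yaw about 4°, front middle at (0.576, -0.0455). The notch dots fall at -0.2, 0.165 and 0.53 rad from the cabinet's -x, which matches the 0.36 spacing. I'll add a helper that gives displacements in the tool axes.

```bash
cat >> h.py <<'E'
from scipy.spatial.transform import Rotation as Ro
def go(target,yaw=None):
    """print shift (cm, tool axes) to target TCP; yaw = wanted world angle of tool y (mod pi), tool x down"""
    o=robot.get_obs();R=Ro.from_quat(o["tool_rot"]).as_matrix()
    print("t",round(o["time"],2),"p",o["position"].round(4),"F",o["ft_force"].round(1),"w",round(o["grip_width"],4),"q",o["q"].round(2))
    print("R cols",R.T.round(3).tolist())
    if target is not None: print("shift cm",(100*R.T@(np.array(target)-o["position"])).round(2))
    if yaw is not None:
        d=yaw-np.arctan2(R[1,1],R[0,1]);d=(d+np.pi/2)%np.pi-np.pi/2;print("turn",round(-d if R[2,0]<0 else d,3),"q6",o["q"][5].round(2))
E
python3 -c "
from h import *
go([.4755,-.3105,.16],np.radians(60))"
```

```text
t 0.5 p [0.1887 0.5958 0.2335] F [ 1.1  0.8 -0.8] w 0.0871 q [ 1.09  0.53  1.43 -0.    1.18 -0.18]
R cols [[-0.0, -0.0, -1.0], [0.302, 0.953, -0.0], [0.953, -0.302, 0.0]]
shift cm [  7.36 -77.74  54.71]
turn 0.217 q6 -0.18
```

```bash
python3 -m inch '[[[0,-2.3,3.2,0,1],[0,-2.3,3.2,0,1],[0,-2.3,3.2,0,1],[0,-2.3,3.2,0,1],[0,-2.3,3.2,0,1],[0,-2.3,3.2,0,1],[0,-2.3,3.2,0,1],[0,-2.3,3.2,0,1]]]'; python3 -c "
from h import *
go([.45,-.2,.2],np.radians(60))"
```

```text
time: 1.17
position: [0.3806, 0.3427, 0.2333]
tool_rot: [0.106, 0.699, -0.099, 0.7]
ft_force: [-0.3, 1.0, -0.6]
grip_width: 0.0872
t 1.17 p [0.3806 0.3427 0.2333] F [-0.3  1.  -0.6] w 0.0872 q [ 0.51  0.37  1.72  0.01  1.04 -0.77]
R cols [[0.004, 0.009, -1.0], [0.286, 0.958, 0.01], [0.958, -0.286, 0.001]]
shift cm [  2.86 -50.04  22.18]
turn 0.233 q6 -0.77
```

```bash
python3 -m inch '[[[0,-3.7,1.8,0.03,1],[0,-3.7,1.8,0.03,1],[0,-3.7,1.8,0.03,1],[0,-3.7,1.8,0.03,1],[0,-3.7,1.7,0.03,1],[0,-3.7,1.7,0.03,1],[0,-3.7,1.6,0.03,1],[0,-3.7,1.6,0.03,1]]]'; python3 -c "
from h import *
go([.4755,-.3105,.12],np.radians(60))"
```

```text
time: 1.83
position: [0.4018, 0.0115, 0.2328]
tool_rot: [0.195, 0.675, -0.183, 0.688]
ft_force: [1.4, -0.0, 0.3]
grip_width: 0.0873
t 1.83 p [0.4018 0.0115 0.2328] F [ 1.4 -0.   0.3] w 0.0873 q [-0.26  0.22  1.97  0.02  0.93 -1.31]
R cols [[0.022, 0.012, -1.0], [0.514, 0.857, 0.021], [0.857, -0.515, 0.013]]
shift cm [ 11.07 -24.05  22.74]
turn -0.017 q6 -1.31
```

```bash
python3 -m inch '[[[0.5,-2.7,2.6,0,1],[0.5,-2.7,2.6,0,1],[1,-2.7,2.6,0,1],[1,-2.7,2.6,0,1],[1,-2.7,2.6,0,1],[1,-2.5,2.4,0,1],[1,-2,2,0,1],[0,0,0,0,1]]]'; python3 -c "
from h import *
go([.4755,-.3105,.08],np.radians(60))"
```

```text
time: 2.5
position: [0.461, -0.2553, 0.1728]
tool_rot: [0.197, 0.668, -0.189, 0.692]
ft_force: [0.5, -0.4, 0.4]
grip_width: 0.087
t 2.5 p [ 0.461  -0.2553  0.1728] F [ 0.5 -0.4  0.4] w 0.087 q [-0.73  0.47  1.76  0.03  0.88 -1.77]
R cols [[0.035, 0.001, -0.999], [0.524, 0.851, 0.019], [0.851, -0.525, 0.03]]
shift cm [ 9.32 -4.11  3.86]
turn -0.029 q6 -1.77
```

```bash
python3 -m inch '[[[2.4,-1.2,1.1,0,1],[2.4,-1.2,1.1,0,1],[2.4,-1,1,0,1],[2.0,-0.7,0.7,0,1],[0,0,0,0,1],[0,0,0,0,1]]]'; python3 - <<'E'
from h import *
go([.4755,-.3105,.021],np.radians(60))
T=grab("top",2);S=grab("scene",2)
a=cv2.resize(T[205:285,340:440],None,fx=5,fy=5,interpolation=3);b=cv2.resize(S[270:350,290:350],None,fx=5,fy=5,interpolation=3)
cv2.imwrite("pics/pre.png",np.hstack([a,b])[:,:,::-1])
E
```

```text
time: 3.0
position: [0.4779, -0.3155, 0.0795]
tool_rot: [0.197, 0.666, -0.191, 0.693]
ft_force: [0.1, -0.7, 0.7]
grip_width: 0.087
t 3.0 p [ 0.4779 -0.3155  0.0795] F [ 0.1 -0.7  0.7] w 0.087 q [-0.79  0.67  1.71  0.04  0.73 -1.84]
R cols [[0.039, -0.002, -0.999], [0.528, 0.849, 0.019], [0.848, -0.528, 0.034]]
shift cm [ 5.83  0.18 -0.67]
turn -0.033 q6 -1.84
```

View pics/pre.png

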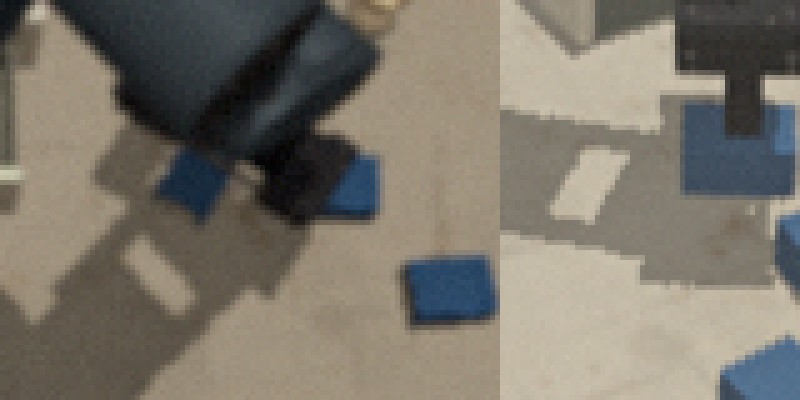

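The picture shows the jaws straddling the target box: the near finger is at scene-crop (745,100), central on the box front that spans 683–795. Descending to grasp.

```bash
python3 -m inch '[[[2,0,-0.3,-0.015,1],[2,0,-0.2,-0.015,1],[1.2,0,-0.2,0,1],[0.6,0,0,0,1],[0,0,0,0,1],[0,0,0,0,1]]]' 20; python3 -c "
from h import *
go([.4755,-.3105,.021],np.radians(60))"
```

```text
time: 3.7
position: [0.4793, -0.3119, 0.0306]
tool_rot: [0.181, 0.664, -0.182, 0.702]
ft_force: [-0.5, -0.5, -0.2]
grip_width: 0.0873
t 3.7 p [ 0.4793 -0.3119  0.0306] F [-0.5 -0.5 -0.2] w 0.0873 q [-0.79  0.75  1.75  0.05  0.6  -1.88]
R cols [[0.053, -0.014, -0.999], [0.496, 0.868, 0.014], [0.867, -0.496, 0.053]]
shift cm [ 0.94 -0.08 -0.45]
turn 0.005 q6 -1.88
```

```bash
python3 -m inch '[[[0.6,0,-0.3,0,1],[0.5,0,-0.2,0,1],[0,0,0,0,1],[0,0,0,0,0],[0,0,0,0,0],[0,0,0,0,0],[0,0,0,0,0],[0,0,0,0,0]]]' 20; python3 -c "
from h import *
go([.4755,-.3105,.021],np.radians(60))"
```

```text
time: 4.37
position: [0.4772, -0.3109, 0.0222]
tool_rot: [0.18, 0.662, -0.183, 0.705]
ft_force: [0.3, 0.1, 0.1]
grip_width: 0.0616
t 4.37 p [ 0.4772 -0.3109  0.0222] F [0.3 0.1 0.1] w 0.0616 q [-0.79  0.76  1.76  0.05  0.57 -1.88]
R cols [[0.058, -0.02, -0.998], [0.495, 0.869, 0.012], [0.867, -0.495, 0.06]]
shift cm [ 0.11 -0.05 -0.17]
turn 0.005 q6 -1.88
```

```bash
python3 -m inch '[[[0,0,0,0,0],[0,0,0,0,0],[0,0,0,0,0],[0,0,0,0,0],[-1,0,0,0,0],[-3,0,0,0,0],[-3,0,0,0,0],[0,0,0,0,0]]]' 20; python3 -c "
from h import *
go([.507,-.065,.11],np.radians(94))"
```

```text
time: 5.03
position: [0.4716, -0.3083, 0.0933]
tool_rot: [0.181, 0.664, -0.182, 0.703]
ft_force: [-0.2, -0.3, -1.0]
grip_width: 0.0515
t 5.03 p [ 0.4716 -0.3083  0.0933] F [-0.2 -0.3 -1. ] w 0.0515 q [-0.79  0.63  1.74  0.04  0.72 -1.87]
R cols [[0.053, -0.015, -0.999], [0.496, 0.868, 0.013], [0.867, -0.496, 0.053]]
shift cm [-1.84 22.91 -8.9 ]
turn -0.588 q6 -1.87
```

Gripped: opening 51.5 mm and about 1 N of load, both as expected. Lifting, then turning to align with the tray.

```bash
python3 -m inch '[[[-1.5,0,0,-0.11,0],[-1.5,0,0,-0.11,0],[-1,0,0,-0.11,0],[-0.5,0,0,-0.11,0],[0,0,0,-0.11,0],[0,0,0,-0.05,0],[0,0,0,0,0]]]'; python3 -c "
from h import *
go([.507,-.052,.14],np.radians(94))"
```

```text
time: 5.62
position: [0.4678, -0.3066, 0.1438]
tool_rot: [-0.046, 0.687, 0.032, 0.725]
ft_force: [1.2, -0.2, -2.0]
grip_width: 0.0508
t 5.62 p [ 0.4678 -0.3066  0.1438] F [ 1.2 -0.2 -2. ] w 0.0508 q [-0.79  0.55  1.72  0.04  0.82 -2.5 ]
R cols [[0.054, -0.017, -0.998], [-0.11, 0.994, -0.022], [0.992, 0.111, 0.052]]
shift cm [ 0.17 24.88  6.7 ]
turn 0.041 q6 -2.5
```

```bash
python3 -m inch '[[[0,2.5,0.7,0.01,0],[0,3.3,0.9,0.01,0],[0,3.3,0.9,0.01,0],[0,3.3,0.9,0.01,0],[0,3.3,0.9,0,0],[0,3.3,0.8,0,0],[0,2.5,0.6,0,0],[0,0,0,0,0]]]'; python3 -c "
from h import *
go([.507,-.052,.14],np.radians(94))"
```

```text
time: 6.28
position: [0.5083, -0.083, 0.1408]
tool_rot: [-0.024, 0.688, 0.009, 0.726]
ft_force: [0.0, 0.9, -1.5]
grip_width: 0.0516
t 6.28 p [ 0.5083 -0.083   0.1408] F [ 0.   0.9 -1.5] w 0.0516 q [-0.38  0.5   1.84  0.    0.74 -2.  ]
R cols [[0.054, -0.02, -0.998], [-0.046, 0.999, -0.022], [0.997, 0.047, 0.053]]
shift cm [0.01 3.1  0.02]
turn -0.024 q6 -2.0
```

```bash
python3 -m inch '[[[0,2,0,-0.02,0],[0,1,0,0,0],[0,0,0,0,0],[2,0,0,0,0],[2,0,0,0,0],[0,0,0,0,0]]]'; python3 - <<'E'
from h import *
go([.506,-.052,.036],np.radians(94))
T=grab("top",2);S=grab("scene",2)
a=cv2.resize(T[185:265,270:370],None,fx=4,fy=4,interpolation=3);b=cv2.resize(S[220:300,270:370],None,fx=4,fy=4,interpolation=3)
cv2.imwrite("pics/pl.png",np.hstack([a,b])[:,:,::-1])
E
```

```text
time: 6.78
position: [0.5102, -0.0542, 0.1002]
tool_rot: [-0.032, 0.686, 0.014, 0.727]
ft_force: [0.7, -1.3, -1.0]
grip_width: 0.051
t 6.78 p [ 0.5102 -0.0542  0.1002] F [ 0.7 -1.3 -1. ] w 0.051 q [-0.32  0.57  1.87 -0.01  0.63 -1.95]
R cols [[0.058, -0.023, -0.998], [-0.065, 0.998, -0.027], [0.996, 0.066, 0.056]]
shift cm [ 6.38  0.41 -0.76]
turn -0.005 q6 -1.95
```

View pics/pl.png

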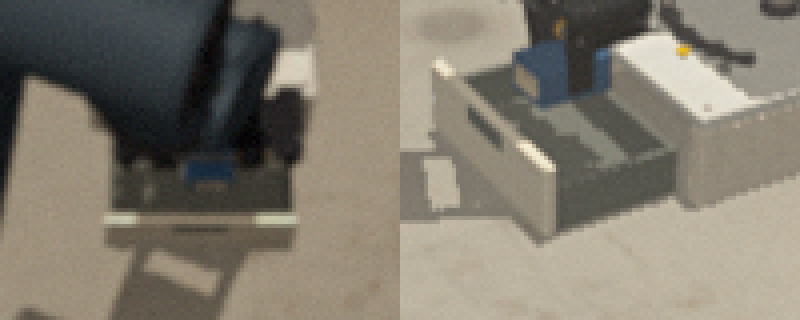

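The box hangs over the tray, central in y (top crop (208,175)). In the scene crop it clears the panel at (490,130). Lowering it.

```bash
python3 -m inch '[[[2,0.2,-0.3,0,0],[2,0.2,-0.3,0,0],[1.2,0,-0.2,0,0],[0.6,0,-0.1,0,0],[0,0,0,0,0],[0,0,0,0,0]]]'; python3 -c "
from h import *
go([.506,-.052,.036],np.radians(94))"
```

```text
time: 7.48
position: [0.5125, -0.0566, 0.0496]
tool_rot: [-0.033, 0.679, 0.01, 0.734]
ft_force: [-0.2, -0.1, -0.4]
grip_width: 0.0513
t 7.48 p [ 0.5125 -0.0566  0.0496] F [-0.2 -0.1 -0.4] w 0.0513 q [-0.32  0.67  1.91 -0.01  0.48 -1.95]
R cols [[0.078, -0.03, -0.996], [-0.061, 0.998, -0.035], [0.995, 0.063, 0.076]]
shift cm [ 1.29  0.54 -0.72]
turn -0.009 q6 -1.95
```

```bash
python3 -m inch '[[[0.7,0.3,-0.4,0,0],[0.6,0.2,-0.3,0,0],[0.2,0,0,0,0],[0,0,0,0,0],[0,0,0,0,0]]]'; python3 -c "
from h import *
go([.506,-.052,.036],np.radians(94))"
```

```text
time: 7.9
position: [0.5083, -0.0531, 0.0359]
tool_rot: [-0.035, 0.676, 0.01, 0.736]
ft_force: [-1.0, -0.8, -0.7]
grip_width: 0.0512
t 7.9 p [ 0.5083 -0.0531  0.0359] F [-1.  -0.8 -0.7] w 0.0512 q [-0.32  0.7   1.93 -0.01  0.43 -1.95]
R cols [[0.085, -0.033, -0.996], [-0.061, 0.997, -0.038], [0.995, 0.064, 0.083]]
shift cm [-0.04  0.13 -0.22]
turn -0.009 q6 -1.95
```

```bash
python3 -m inch '[[[0,0,0,0,0.85],[0,0,0,0,0.85],[0,0,0,0,0.85],[0,0,0,0,0.85],[0,0,0,0,0.85],[-2,0,0,0,0.85],[-3,0,0,0,0.85],[-3,0,0,0,0.85]]]'; python3 -m inch '[[[-3,0,0,0,0],[-3,0,0,0,0],[0,0,-3,0,0],[0,0,-3,0,0],[0,0,-3,0,0],[0,0,-3,0,0],[0,0,0,0,0],[0,0,0,0,0]]]'; python3 - <<'E'
from h import *
go([.40,-.055,.055],np.radians(94))
T=grab("top",2);S=grab("scene",2)
a=cv2.resize(T[185:265,270:370],None,fx=4,fy=4,interpolation=3);b=cv2.resize(S[220:300,270:370],None,fx=4,fy=4,interpolation=3)
cv2.imwrite("pics/rel.png",np.hstack([a,b])[:,:,::-1])
E
```

```text
time: 8.57
position: [0.4991, -0.0498, 0.1128]
tool_rot: [-0.033, 0.68, 0.011, 0.732]
ft_force: [0.4, -0.7, 0.6]
grip_width: 0.0739
time: 9.23
position: [0.3757, -0.0562, 0.1729]
tool_rot: [-0.036, 0.673, 0.009, 0.739]
ft_force: [1.0, -0.8, 0.4]
grip_width: 0.0283
t 9.23 p [ 0.3757 -0.0562  0.1729] F [ 1.  -0.8  0.4] w 0.0283 q [-0.45  0.29  2.15  0.02  0.6  -2.1 ]
R cols [[0.095, -0.036, -0.995], [-0.062, 0.997, -0.042], [0.994, 0.065, 0.092]]
shift cm [11.95  0.46  1.34]
turn -0.008 q6 -2.1
```

View pics/rel.png

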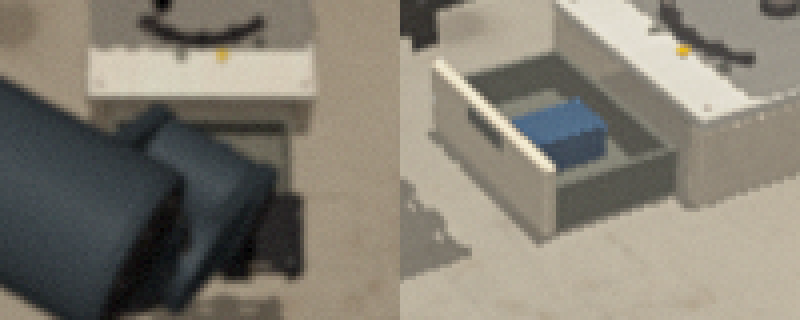

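The picture shows the box lying flat inside the tray (scene crop (560,130)) and clear of the fingers. Next, down in front of the panel with the fingers shut.

```bash
python3 -m inch '[[[2.5,0,0,0,0],[3,0,0,0,0],[3,0,0,0,0],[2,0,0,0,0],[1,0,0,0,0],[0.5,0,0,0,0],[0,0,0,0,0]]]'; python3 -c "
from h import *
go([.405,-.055,.045],np.radians(94))"
```

```text
time: 10.02
position: [0.4055, -0.0661, 0.0488]
tool_rot: [-0.042, 0.665, 0.007, 0.746]
ft_force: [-1.0, -0.0, 0.8]
grip_width: 0.0002
t 10.02 p [ 0.4055 -0.0661  0.0488] F [-1.  -0.   0.8] w 0.0002 q [-0.44  0.63  2.2   0.05  0.19 -2.13]
R cols [[0.116, -0.045, -0.992], [-0.067, 0.996, -0.053], [0.991, 0.072, 0.113]]
shift cm [ 0.32  1.13 -0.01]
turn -0.003 q6 -2.13
```

```bash
python3 -m inch '[[[0.1,0.4,0.8,0,0],[0.1,0.4,0.8,0,0],[0.2,0.2,1.2,0,0],[0.2,0,1.5,0,0],[0.2,0,1.5,0,0],[0.2,0,1.5,0,0],[0.2,0,1.5,0,0],[0.2,0,1.2,0,0]]]'; python3 -c "
from h import *
go([.54,-.046,.045],np.radians(94))"
```

```text
time: 10.68
position: [0.5038, -0.0469, 0.0474]
tool_rot: [-0.042, 0.67, 0.009, 0.741]
ft_force: [-2.2, -1.8, 0.3]
grip_width: 0.0003
t 10.68 p [ 0.5038 -0.0469  0.0474] F [-2.2 -1.8  0.3] w 0.0003 q [-0.31  0.67  1.95 -0.02  0.42 -1.93]
R cols [[0.102, -0.042, -0.994], [-0.07, 0.996, -0.049], [0.992, 0.074, 0.098]]
shift cm [ 0.61 -0.15  3.58]
turn -0.0 q6 -1.93
```

```bash
python3 -m inch '[[[0.1,0,0.8,0,0],[0.1,0,0.8,0,0],[0.1,0,0.7,0,0],[0.1,0,0.5,0,0],[0.05,0,0.4,0,0],[0,0,0.3,0,0]]]'; python3 -c "
from h import *
go([.54,-.046,.045],np.radians(94))"
```

```text
time: 11.18
position: [0.5416, -0.0438, 0.0484]
tool_rot: [-0.042, 0.671, 0.01, 0.741]
ft_force: [-0.3, -0.1, -0.5]
grip_width: 0.0003
t 11.18 p [ 0.5416 -0.0438  0.0484] F [-0.3 -0.1 -0.5] w 0.0003 q [-0.28  0.69  1.85 -0.03  0.49 -1.9 ]
R cols [[0.101, -0.042, -0.994], [-0.072, 0.996, -0.05], [0.992, 0.076, 0.097]]
shift cm [ 0.33 -0.19 -0.21]
turn 0.002 q6 -1.9
```

```bash
python3 -m inch '[[[0,0,0.3,0,0],[0,0,0.3,0,0],[0,0,0.3,0,0]]]';  python3 -m inch '[[[0,0,0.3,0,0],[0,0,0.3,0,0]]]'
```

```text
time: 11.43
position: [0.545, -0.043, 0.0483]
tool_rot: [-0.043, 0.676, 0.011, 0.736]
ft_force: [-7.1, -4.7, 4.8]
grip_width: 0.0006
time: 11.6
position: [0.545, -0.0428, 0.0483]
tool_rot: [-0.042, 0.681, 0.012, 0.731]
ft_force: [-7.0, -4.7, 4.6]
grip_width: 0.0006
```

The tray has stopped hard at TCP x = 0.545 with about 8 N, matching the predicted shut position. Backing off and rising.

```bash
python3 -m inch '[[[0,0,-1,0,0],[0,0,-2,0,0],[0,0,-2,0,0],[-2,0,-1,0,0],[-3.5,0,0,0,0],[-3.5,0,0,0,0],[-3.5,0,0,0,0],[-3.5,0,0,0,0]]]'; python3 -m inch '[[[-4,0,0,0,0.5],[-4,0,0,0,0.5],[-4,0,0,0,0.5],[-4,0,0,0,0.5],[0,0,0,0,0.5]]]'; python3 - <<'E'
from h import *
go([.6,0,.35],np.radians(94))
S=grab("scene",4);np.save("S2.npy",S)
crop(S,290,130,150,130,4,"pics/shut.png")
E
```

```text
time: 12.27
position: [0.471, -0.041, 0.203]
tool_rot: [-0.039, 0.682, 0.012, 0.73]
ft_force: [0.8, -0.2, -0.3]
grip_width: 0.0002
time: 12.68
position: [0.4629, -0.0348, 0.3788]
tool_rot: [-0.042, 0.673, 0.01, 0.739]
ft_force: [2.3, -0.4, -0.4]
grip_width: 0.0255
t 12.68 p [ 0.4629 -0.0348  0.3788] F [ 2.3 -0.4 -0.4] w 0.0255 q [-0.31  0.1   1.66 -0.01  1.27 -1.95]
R cols [[0.095, -0.041, -0.995], [-0.07, 0.996, -0.048], [0.993, 0.075, 0.092]]
shift cm [ 4.02  2.64 13.61]
turn 0.001 q6 -1.95
```

View pics/shut.png

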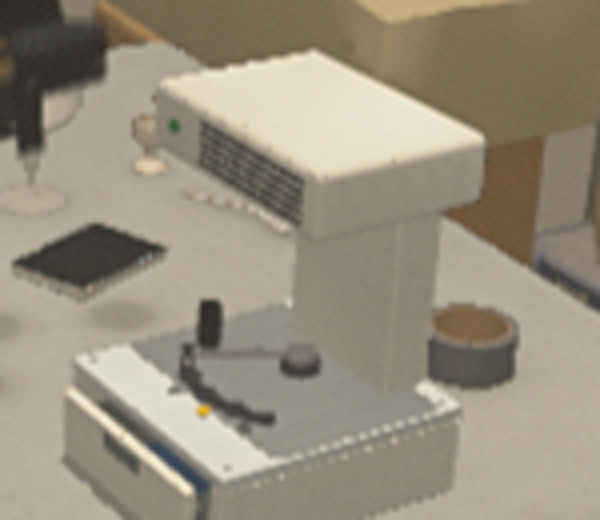

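The picture shows the panel close to the cabinet, with a thin gap in which blue shows at crop (180,470). I'll measure how far the panel face stands proud. It should be 22 mm.

```bash
python3 - <<'E'
from h import *
f=lambda x,y:((x+.5)/4+290-.5,(y+.5)/4+130-.5)
ax=np.array([.9976,.07,0])
def P(x,y,z): 
    p=plane("scene",f(x,y),z);print(p.round(4),"proud",round(float((np.array([.576,-.0455,0])-p)@ax),4))
for q in[(68,395),(192,497),(66,458),(72,388),(196,488)]: P(*q,.072 if q[1]!=458 else .006)
P(75,360,.09);P(218,480,.09)
# knob silhouettes
for z,q in((.158,(210,303)),(.115,(208,347))): print(plane("scene",f(*q),z).round(4))
# hood lower front edge
for q in((160,155),(310,237)): print("hood",plane("scene",f(*q),.285).round(4))
S=np.load("S2.npy")
E
```

```text
[0.5484 0.0479 0.072 ] proud 0.021
[ 0.564  -0.1545  0.072 ] proud 0.0196
[0.5464 0.0471 0.006 ] proud 0.023
[0.5576 0.0581 0.072 ] proud 0.0111
[ 0.5741 -0.1435  0.072 ] proud 0.0087
[0.5692 0.0757 0.09  ] proud -0.0017
[ 0.5819 -0.1656  0.09  ] proud 0.0025
[0.6707 0.0071 0.158 ]
[0.6687 0.0039 0.115 ]
hood [0.6464 0.0643 0.285 ]
hood [ 0.6736 -0.1418  0.285 ]
```

The face stands 21 mm proud, so the tray is shut. The knob is at (0.670, 0.006) and the hood edge middle at about (0.66, -0.04). The commands give no direct pitch turn, so to tilt the tool I'll rise and drive outward past the reach limit, and see how the orientation gives.

```bash
python3 -m inch '[[[-3.5,0.5,1,0,0.5],[-3.5,0.5,1,0,0.5],[-2,0,3,0,0.5],[0,0,4,0,0.5],[0,0,4,0,0.5],[0,0,4,0,0.5],[0,0,4,0,0.5],[0,0,4,0,0.5]]]'; python3 -c "
from h import *
go(None)"
```

```text
time: 13.55
position: [0.6952, 0.0011, 0.4506]
tool_rot: [-0.033, 0.697, 0.015, 0.717]
ft_force: [1.7, -1.0, 0.1]
grip_width: 0.0435
t 13.55 p [0.6952 0.0011 0.4506] F [ 1.7 -1.   0.1] w 0.0435 q [-0.15  0.48  0.93 -0.02  1.7  -1.79]
R cols [[0.029, -0.024, -0.999], [-0.068, 0.997, -0.026], [0.997, 0.069, 0.027]]
```

```bash
python3 -m inch '[[[-1,0,4,0,0.5],[-1,0,4,0,0.5],[0,0,4,0,0.5],[0,0,4,0,0.5],[0,0,4,0,0.5],[0,0,4,0,0.5]]]'; python3 -c "
from h import *
go(None)"; python3 -m inch '[[[0,0,4,0,0.5],[0,0,4,0,0.5],[0,0,4,0,0.5],[0,0,4,0,0.5]]]'; python3 -c "
from h import *
go(None)"
```

```text
time: 14.05
position: [0.8809, 0.0173, 0.4075]
tool_rot: [-0.031, 0.697, 0.019, 0.716]
ft_force: [-0.7, 0.3, 0.5]
grip_width: 0.0436
t 14.05 p [0.8809 0.0173 0.4075] F [-0.7  0.3  0.5] w 0.0436 q [-0.1   0.91  0.22 -0.01  1.98 -1.75]
R cols [[0.028, -0.017, -0.999], [-0.07, 0.997, -0.019], [0.997, 0.07, 0.027]]
time: 14.38
position: [0.9306, 0.0254, 0.3347]
tool_rot: [-0.03, 0.675, 0.02, 0.737]
ft_force: [-0.3, 0.5, 0.6]
grip_width: 0.0434
t 14.38 p [0.9306 0.0254 0.3347] F [-0.3  0.5  0.6] w 0.0434 q [-0.09  0.99  0.22 -0.    1.84 -1.73]
R cols [[0.089, -0.01, -0.996], [-0.07, 0.997, -0.016], [0.994, 0.071, 0.088]]
```

```bash
python3 -m inch '[[[-3,0,2.8,0,0.5],[-3,0,2.8,0,0.5],[-3,0,2.8,0,0.5],[-3,0,2.8,0,0.5]]]'; python3 -c "
from h import *
go(None)";  python3 -m inch '[[[-4,0,0.5,0,0.5],[-4,0,0.5,0,0.5],[-4,0,0.5,0,0.5],[-4,0,0.5,0,0.5]]]'; python3 -c "
from h import *
go(None)"
```

```text
time: 14.72
position: [0.9218, 0.0307, 0.3964]
tool_rot: [-0.028, 0.654, 0.022, 0.756]
ft_force: [-0.8, 0.1, 0.1]
grip_width: 0.0439
t 14.72 p [0.9218 0.0307 0.3964] F [-0.8  0.1  0.1] w 0.0439 q [-0.09  0.92  0.22  0.01  1.85 -1.73]
R cols [[0.145, -0.003, -0.989], [-0.07, 0.997, -0.014], [0.987, 0.071, 0.144]]
time: 15.05
position: [0.8607, 0.0311, 0.5354]
tool_rot: [-0.028, 0.631, 0.022, 0.775]
ft_force: [-0.4, -1.0, -0.1]
grip_width: 0.0435
t 15.05 p [0.8607 0.0311 0.5354] F [-0.4 -1.  -0.1] w 0.0435 q [-0.1   0.76  0.22  0.02  1.96 -1.73]
R cols [[0.202, -0.002, -0.979], [-0.069, 0.997, -0.017], [0.977, 0.071, 0.201]]
```

Pressing against the reach limit tilts the tool, as I hoped: now 0.20 rad. Continuing.

```bash
python3 -m inch '[[[-1.5,0,3.8,0,0.5],[-1.5,0,3.8,0,0.5],[-1.5,0,3.8,0,0.5],[-1.5,0,3.8,0,0.5],[-1.5,0,3.8,0,0.5],[-1.5,0,3.8,0,0.5],[-1.5,0,3.8,0,0.5],[-1.5,0,3.8,0,0.5]]]'; python3 -c "
from h import *
go(None)"
```

```text
time: 15.72
position: [0.8922, 0.0436, 0.6075]
tool_rot: [-0.029, 0.532, 0.021, 0.846]
ft_force: [-0.5, -0.4, -0.8]
grip_width: 0.0431
t 15.72 p [0.8922 0.0436 0.6075] F [-0.5 -0.4 -0.8] w 0.0431 q [-0.09  0.7   0.22  0.04  1.78 -1.71]
R cols [[0.433, 0.004, -0.901], [-0.067, 0.997, -0.028], [0.899, 0.072, 0.432]]
```

```bash
python3 -m inch '[[[-1.5,0,3.8,0,0.5],[-1.5,0,3.8,0,0.5],[-1.5,0,3.8,0,0.5],[-1.5,0,3.8,0,0.5],[-1.5,0,3.8,0,0.5],[-1.5,0,3.8,0,0.5]]]'; python3 -c "
from h import *
go([.52,.006,.5])"
```

```text
time: 16.22
position: [0.8983, 0.0506, 0.6752]
tool_rot: [-0.028, 0.46, 0.022, 0.887]
ft_force: [0.1, 0.3, -0.1]
grip_width: 0.0436
t 16.22 p [0.8983 0.0506 0.6752] F [ 0.1  0.3 -0.1] w 0.0436 q [-0.09  0.64  0.22  0.06  1.67 -1.71]
R cols [[0.576, 0.013, -0.818], [-0.065, 0.997, -0.03], [0.815, 0.07, 0.575]]
shift cm [ -7.52  -1.48 -41.22]
```

Tilt is 35° now. Moving back in, above the hood.

```bash
python3 -m inch '[[[-0.6,-0.1,-3.5,0,0.5],[-0.6,-0.1,-3.5,0,0.5],[-0.6,-0.1,-3.5,0,0.5],[-0.6,-0.1,-3.5,0,0.5],[-0.6,-0.1,-3.5,0,0.5],[-0.6,-0.1,-3.5,0,0.5],[-0.6,-0.1,-3.5,0,0.5],[-0.6,-0.1,-3.5,0,0.5]]]'; python3 -c "
from h import *
go([.53,.006,.4])"
```

```text
time: 16.88
position: [0.6484, 0.0227, 0.5611]
tool_rot: [-0.03, 0.442, 0.021, 0.896]
ft_force: [0.4, 0.5, 0.5]
grip_width: 0.0438
t 16.88 p [0.6484 0.0227 0.5611] F [0.4 0.5 0.5] w 0.0438 q [-0.2   0.09  1.36  0.15  1.05 -1.87]
R cols [[0.609, 0.01, -0.793], [-0.063, 0.997, -0.036], [0.79, 0.072, 0.608]]
shift cm [  5.55  -0.34 -19.27]
```

```bash
python3 -m inch '[[[0.9,0,-3.5,0,0.5],[1.0,-0.1,-3.5,0,0.5],[1.0,-0.1,-3.5,0,0.5],[1.0,-0.1,-3.5,0,0.5],[1.0,0,-3,0,0.5],[1.0,0,-2,0,0.5],[0,0,0,0,0.5]]]'; python3 -c "
from h import *
go([.565,.004,.268])
go([.67,.006,.135])"
```

```text
time: 17.47
position: [0.52, 0.0078, 0.3997]
tool_rot: [-0.032, 0.433, 0.018, 0.901]
ft_force: [0.2, 0.0, -0.1]
grip_width: 0.043
t 17.47 p [0.52   0.0078 0.3997] F [ 0.2  0.  -0.1] w 0.043 q [-0.32 -0.03  1.92  0.35  0.63 -2.18]
R cols [[0.625, 0.005, -0.781], [-0.06, 0.997, -0.042], [0.778, 0.073, 0.624]]
shift cm [13.09 -0.09 -4.74]
t 17.47 p [0.52   0.0078 0.3997] F [ 0.2  0.  -0.1] w 0.043 q [-0.32 -0.03  1.92  0.35  0.63 -2.18]
R cols [[0.625, 0.005, -0.781], [-0.06, 0.997, -0.042], [0.778, 0.073, 0.624]]
shift cm [30.04  0.04 -4.85]
```

```bash
python3 -m inch '[[[1.5,0,-0.7,0,0.5],[2.5,0,-0.7,0,0.5],[2.5,0,-0.7,0,0.5],[2.5,0,-0.7,0,0.5],[2.5,0,-0.7,0,0.5],[1.5,0,-0.5,0,0.5],[0,0,0,0,0.5]]]'; python3 -c "
from h import *
go([.67,.006,.135])"
```

```text
time: 18.05
position: [0.5872, 0.0009, 0.2897]
tool_rot: [-0.036, 0.414, 0.012, 0.909]
ft_force: [-1.2, -0.4, 0.1]
grip_width: 0.0439
t 18.05 p [0.5872 0.0009 0.2897] F [-1.2 -0.4  0.1] w 0.0439 q [-0.28  0.24  2.    0.72  0.26 -2.56]
R cols [[0.657, -0.008, -0.754], [-0.053, 0.997, -0.056], [0.752, 0.076, 0.655]]
shift cm [17.1   0.94 -3.86]
```

q6 is nearing its -2.85 limit close to the wrist singularity, so I'll back off and take the equivalent half turn about the tool axis.

```bash
python3 -m inch '[[[-3,0,0,0,0.5],[-3.5,0,0,0,0.5],[-3,0,0,0.12,0.5],[0,0,0,0.12,0.5],[0,0,0,0.12,0.5],[0,0,0,0.12,0.5],[0,0,0,0.12,0.5],[0,0,0,0.12,0.5]]]' | head -3; python3 -m inch '[[[0,0,0,0.12,0.5],[0,0,0,0.12,0.5],[0,0,0,0.12,0.5],[0,0,0,0.12,0.5],[0,0,0,0.12,0.5],[0,0,0,0.12,0.5],[0,0,0,0.12,0.5],[0,0,0,0.12,0.5]]]' | head -3; python3 -m inch '[[[0,0,0,0.12,0.5],[0,0,0,0.12,0.5],[0,0,0,0.12,0.5],[0,0,0,0.12,0.5],[0,0,0,0.12,0.5],[0,0,0,0.12,0.5],[0,0,0,0.12,0.5],[0,0,0,0.12,0.5]]]'| head -3;  python3 -c "
from h import *
go([.67,.006,.135])"
```

```text
time: 18.72
position: [0.533, -0.0023, 0.386]
tool_rot: [0.298, 0.374, -0.14, 0.867]
time: 19.38
position: [0.5403, -0.0051, 0.4141]
tool_rot: [0.681, 0.243, -0.292, 0.626]
time: 20.05
position: [0.5458, -0.0073, 0.4422]
tool_rot: [0.904, 0.063, -0.355, 0.228]
t 20.05 p [ 0.5458 -0.0073  0.4422] F [ 0.5 -0.4 -0.2] w 0.0434 q [-0.32 -0.06  1.92  0.41  0.5   0.51]
R cols [[0.74, -0.049, -0.671], [0.275, -0.888, 0.368], [-0.614, -0.457, -0.643]]
shift cm [29.74 -9.08 11.52]
```

```bash
python3 -m inch '[[[0.5,0,0,0.12,0.5],[0.5,0,0,0.12,0.5],[0.5,0,0,0.12,0.5],[0.5,0,0,0.08,0.5],[0,0,0,0,0.5],[0,0,0,0,0.5]]]' | head -2;  python3 -c "
from h import *
go([.67,.006,.135])"
```

```text
time: 20.55
position: [0.5648, -0.0096, 0.4495]
t 20.55 p [ 0.5648 -0.0096  0.4495] F [0.1 0.8 0.1] w 0.0434 q [-0.31 -0.03  1.9   0.41  0.46  0.98]
R cols [[0.76, -0.058, -0.648], [-0.032, -0.998, 0.052], [-0.649, -0.019, -0.76]]
shift cm [28.27 -3.54 17.05]
```

```bash
python3 -m inch '[[[1.2,-0.3,1.4,0,0.5],[1.8,-0.4,2.1,0,0.5],[1.8,-0.4,2.1,0,0.5],[1.8,-0.4,2.1,0,0.5],[1.8,-0.4,2.1,0,0.5],[1.8,-0.4,2.1,0,0.5],[1,-0.2,1.2,0,0.5]]]' | head -2;  python3 -c "
from h import *
go([.67,.006,.135])"
```

```text
time: 21.13
position: [0.5762, 0.0043, 0.3465]
t 21.13 p [0.5762 0.0043 0.3465] F [1.  0.4 0.3] w 0.0434 q [-0.28  0.14  2.08  1.44  0.17 -0.07]
R cols [[0.787, -0.046, -0.616], [-0.013, -0.998, 0.059], [-0.617, -0.038, -0.786]]
shift cm [20.4  -1.53 10.82]
```

```bash
python3 -m inch '[[[1.2,-0.2,1.4,0,0.5],[1.2,-0.2,1.4,0,0.5],[1.2,-0.2,1.4,0,0.5],[1.2,-0.2,1.4,0,0.5],[1.2,-0.2,1.4,0,0.5],[1.2,-0.2,1.4,0,0.5],[0,0,0,0,0.5],[0,0,0,0,0.5]]]' | head -2;  python3 -c "
from h import *
go([.67,.006,.135])"
```

```text
time: 21.8
position: [0.5863, 0.0109, 0.2806]
t 21.8 p [0.5863 0.0109 0.2806] F [-0.8 -0.   0.3] w 0.0434 q [-0.26  0.31  2.16  2.51  0.29 -1.17]
R cols [[0.799, -0.035, -0.601], [0.002, -0.998, 0.062], [-0.602, -0.051, -0.797]]
shift cm [15.45 -0.4   6.6 ]
```

```bash
python3 -m inch '[[[0.8,0,1.2,0,0.5],[0.8,0,1.4,0,0.5],[0.8,0,1.4,0,0.5],[0.8,-0.1,1.2,0,0.5],[0.8,-0.1,1,0,0.5],[0,0,0,0,0.5],[0,0,0,0,0.5]]]' | head -2;  python3 -c "
from h import *
go([.67,.006,.135])"
```

```text
time: 22.38
position: [0.5913, 0.0092, 0.2207]
t 22.38 p [0.5913 0.0092 0.2207] F [ 1.2 -0.2  0.3] w 0.0435 q [-0.27  0.49  2.23  2.76  0.55 -1.47]
R cols [[0.818, -0.028, -0.575], [0.014, -0.998, 0.067], [-0.575, -0.063, -0.815]]
shift cm [11.37 -0.15  2.48]
```

```bash
python3 -m inch '[[[1,0,1,0,0.5],[1.5,0,0.9,0,0.5],[1.5,0,0.6,0,0.5],[1.5,0,0.4,0,0.5],[1,0,0.2,0,0.5],[0,0,0,0,0.5],[0,0,0,0,0.5]]]' | head -2;  python3 - <<'E'
from h import *
go([.67,.006,.135])
T=grab("top",2);S=grab("scene",2)
a=cv2.resize(T[140:240,270:370],None,fx=4,fy=4,interpolation=3);b=cv2.resize(S[180:280,300:400],None,fx=4,fy=4,interpolation=3)
cv2.imwrite("pics/kn.png",np.hstack([a,b])[:,:,::-1])
E
```

```text
time: 22.97
position: [0.6364, 0.007, 0.1715]
t 22.97 p [0.6364 0.007  0.1715] F [0.6 1.1 0.2] w 0.0434 q [-0.25  0.65  2.16  2.83  0.67 -1.54]
R cols [[0.834, -0.021, -0.552], [0.021, -0.997, 0.069], [-0.552, -0.07, -0.831]]
shift cm [ 4.82 -0.08  1.19]
```

View pics/kn.png

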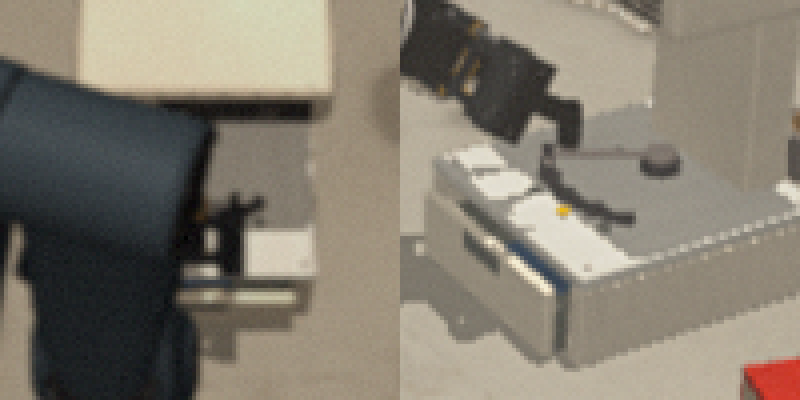

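The picture shows the near finger beside the knob (scene crop (570,110)), the body clear of the deck, and the lever still at the start. Moving on to straddle the knob.

```bash
python3 -m inch '[[[1.2,0,0.5,0,0.5],[1.2,0,0.4,0,0.5],[1.2,0,0.2,0,0.5],[0.8,0,0.1,0,0.5],[0.3,0,0,0,0.5],[0,0,0,0,0.5],[0,0,0,0,0.36],[0,0,0,0,0.36]]]' 10 ;  python3 - <<'E'
from h import *
go([.67,.006,.135])
E
```

```text
time: 23.83
position: [0.6695, 0.0055, 0.135]
tool_rot: [0.957, 0.0, -0.288, 0.036]
ft_force: [1.0, 0.0, 0.3]
grip_width: 0.0366
t 23.83 p [0.6695 0.0055 0.135 ] F [1.  0.  0.3] w 0.0366 q [-0.24  0.75  2.09  2.86  0.69 -1.55]
R cols [[0.834, -0.021, -0.551], [0.021, -0.997, 0.069], [-0.551, -0.069, -0.831]]
shift cm [ 0.04 -0.05 -0.03]
```

```bash
python3 -m inch '[[[0,0.8,0.1,0,0.36],[0,1,0.2,0,0.36],[0,1,0.1,0,0.36]]]' ; python3 -m inch '[[[0,1,0.1,0,0.36],[0,0.8,0,0,0.36]]]'
```

```text
time: 24.08
position: [0.663, -0.0101, 0.1342]
tool_rot: [0.956, 0.016, -0.289, 0.042]
ft_force: [-2.5, 9.6, 0.4]
grip_width: 0.0319
time: 24.25
position: [0.6591, -0.0231, 0.1339]
tool_rot: [0.955, 0.022, -0.292, 0.044]
ft_force: [-2.8, 5.2, 0.8]
grip_width: 0.0318
```

```bash
python3 -m inch '[[[0,1,0,0,0.36],[0,1,0,0,0.36],[0,0.8,0,0,0.36]]]' ; python3 -m inch '[[[0,0.8,0,0,0.36],[0,0.6,0,0,0.36],[0,0,0,0,0.36]]]'; python3 - <<'E'
from h import *
go([.663,-.0534,.14])
S=grab("scene",3);crop(S,300,180,110,100,4,"pics/l1.png")
E
```

```text
time: 24.5
position: [0.6562, -0.0419, 0.1343]
tool_rot: [0.954, 0.035, -0.295, 0.048]
ft_force: [1.6, 4.7, -1.6]
grip_width: 0.0313
time: 24.75
position: [0.6561, -0.0555, 0.1351]
tool_rot: [0.953, 0.037, -0.295, 0.048]
ft_force: [-0.2, -0.9, 0.3]
grip_width: 0.0314
t 24.75 p [ 0.6561 -0.0555  0.1351] F [-0.2 -0.9  0.3] w 0.0314 q [-0.43  0.74  2.1   2.51  0.71 -1.44]
R cols [[0.823, 0.043, -0.567], [0.1, -0.993, 0.07], [-0.56, -0.114, -0.821]]
shift cm [ 0.3  -0.1  -0.81]
```

View pics/l1.png

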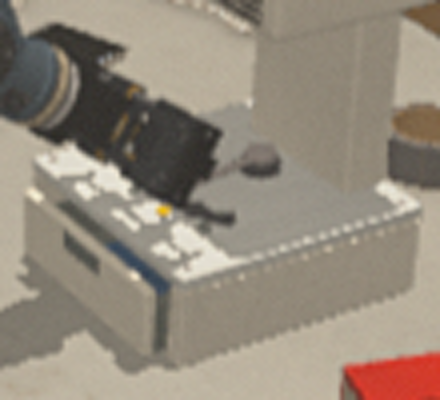

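Force has dropped to about zero, so the lever seems to have clicked. Opening, then retreating along the tool axis.

```bash
python3 -m inch '[[[0,0,0,0,0.52],[0,0,0,0,0.52],[0,0,0,0,0.52],[-0.8,0,0,0,0.52],[-1.2,0,0,0,0.52],[-1.5,0,0,0,0.52],[-2,0,0,0,0.52],[-2.5,0,0,0,0.52]]]' ; python3 -m inch '[[[-3,0,-0.5,0,0.52],[-3,0,-0.5,0,0.52],[-3,0,-0.5,0,0.52],[-3,0,-0.5,0,0.52],[-2,0,0,0,0.52],[0,0,0,0,0.52],[0,0,0,0,0.52]]]'; python3 - <<'E'
from h import *
go(None)
S=grab("scene",4);T=grab("top",2);np.save("S3.npy",S)
a=cv2.resize(T[140:240,270:370],None,fx=4,fy=4,interpolation=3);b=cv2.resize(S[190:290,310:410],None,fx=4,fy=4,interpolation=3)
cv2.imwrite("pics/end.png",np.hstack([a,b])[:,:,::-1])
E
```

```text
time: 25.57
position: [0.5885, -0.0576, 0.1821]
tool_rot: [0.954, 0.038, -0.295, 0.049]
ft_force: [0.9, 0.2, -0.1]
grip_width: 0.0448
time: 26.15
position: [0.4703, -0.0563, 0.283]
tool_rot: [0.953, 0.037, -0.296, 0.048]
ft_force: [-0.7, -1.2, 0.2]
grip_width: 0.045
t 26.15 p [ 0.4703 -0.0563  0.283 ] F [-0.7 -1.2  0.2] w 0.045 q [-0.78  0.21  2.43  1.91  0.7  -1.07]
R cols [[0.822, 0.042, -0.569], [0.099, -0.993, 0.069], [-0.562, -0.113, -0.82]]
```

View pics/end.png

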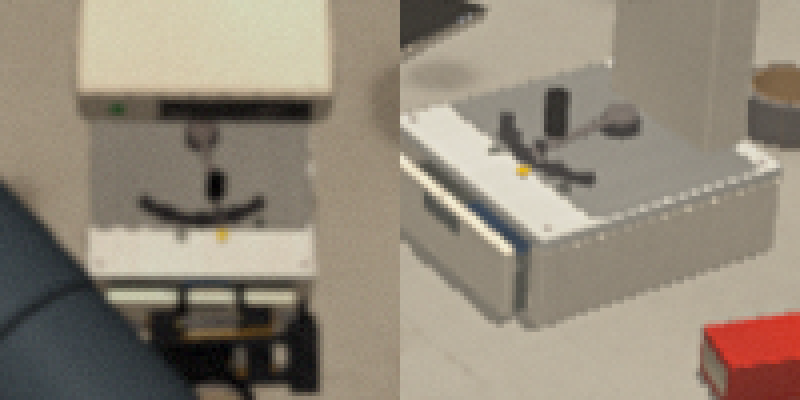

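The lever's arm now points at the yellow dot: in the scene crop the knob is at (557,112) and the dot at (523,171). A numeric check of lever angle and tray closure before handing in:

```bash
python3 - <<'E'
from h import *
s=lambda x,y:((x-400+.5)/4+310-.5,(y+.5)/4+190-.5); t=lambda x,y:((x+.5)/4+270-.5,(y+.5)/4+140-.5)
pv=np.array([.7456,-.0336]);A=lambda p:round(float(np.arctan2(-(p[1]-pv[1]),-(p[0]-pv[0]))),3)
for l,n,f,q,z in[("knob","scene",s,(557,93),.158),("knob","top",t,(216,177),.158),("dot","scene",s,(523,171),.093),("dot","top",t,(222,235),.093)]:
    p=plane(n,f(*q),z);print(l,n,p.round(4),"angle",A(p))
ax=np.array([.9976,.07,0])
for q in((518,252),(400,158)):
    p=plane("scene",s(*q),.072);print("panel",p.round(4),"proud",round(float((np.array([.576,-.0455,0])-p)@ax),4))
def ctr(n,z):
    I=np.load("S.npy") if n==0 else np.load("S3.npy")
    m=cv2.inRange(cv2.cvtColor(I,cv2.COLOR_RGB2HSV),(0,170,80),(6,255,255));m[:, :370]=0;m[:,440:]=0
    M=cv2.moments(m,True);return plane("scene",(M["m10"]/M["m00"],M["m01"]/M["m00"]),z)
print("red moved",(ctr(1,.03)-ctr(0,.03)).round(4))
E
```

```text
knob scene [ 0.6627 -0.0544  0.158 ] angle 0.245
knob top [ 0.6639 -0.0509  0.158 ] angle 0.209
dot scene [ 0.6258 -0.0634  0.093 ] angle 0.244
dot top [ 0.6259 -0.0613  0.093 ] angle 0.227
panel [ 0.5725 -0.1498  0.072 ] proud 0.0108
panel [0.5557 0.0381 0.072 ] proud 0.0144
red moved [ 0.0006  0.     -0.    ]
```

The lever angle matches the dot to within about 0.02 rad (2 mm). My panel clicks landed on its inner edge, so I'll compare with the earlier shut picture instead.

```bash
python3 - <<'E'
from h import *
a=np.load("S2.npy").astype(np.float32).mean(2);b=np.load("S3.npy").astype(np.float32).mean(2)
r=(slice(225,275),slice(318,352))
print(cv2.phaseCorrelate(a[r].copy(),b[r].copy()),np.abs(a[r]-b[r]).mean())
go(None)
robot.hand_in()
E
```

```text
((-0.0758377282638456, -0.08372529296341114), 0.9769737736384074) 2.0437253
t 26.45 p [ 0.4717 -0.0561  0.2814] F [-0.7 -0.2 -0.5] w 0.0454 q [-0.77  0.22  2.43  1.91  0.7  -1.07]
R cols [[0.82, 0.046, -0.571], [0.102, -0.993, 0.066], [-0.563, -0.112, -0.819]]
the job is handed in; nothing more can be done
```

I laid the blue box flat in the tray and let go of it, then pushed the tray shut. I then pushed the damper lever through the first notch into the second (0.72 rad), the one with the yellow dot. I handed the job in at 26.5 s; hand-in gives no verdict.

**Last checks**
- **Lever:** the knob and dot bearings from the pivot agree within about 0.02 rad in both views, roughly 2 mm at the pointer. The side force had dropped to about zero, so the lever is in its notch.
- **Tray:** after the push, the front face measured 20–23 mm proud of the cabinet, against 22 mm when fully shut. The final picture shows it unmoved since then (under 0.1 pixel of shift). My last click measurement read 11–14 mm, because I had picked the panel's inner top edge.
- **Box:** it was flat in the tray when released. After shutting I could see it only through the gap behind the panel.
- **Other things on the bench:** the red box moved under 1 mm. I did not measure the egg cup or the two shakers afterwards; the tool made no contact near them.
- **Arm:** at hand-in the tool was clear of everything.

The tool ended up tilted about 55°, not the 30–45° advised. The moves give no direct pitch turn, so I tilted it by pressing against the arm's reach limit, and it kept drifting. It stayed clear of the deck and the hood.

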